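# Put the yellow driver back in the bench rack, close the keeper bar and lock it

## Task

Put the yellow screwdriver away in the rack: lay it fully down in the empty berth with the yellow floor, its chuck pointing the same way as the other two (if the keeper bar is over the berth, swing it further open first). Then swing the keeper bar shut across the three drivers until it snaps past its detent against its stop, and after that fold the green lock lever down flat over the end of the bar. Leave everything else standing where it is and do not shift the other two drivers.

Things in the scene. Friction and masses are not known exactly. Their poses are not given: they have to be found in the camera images.
- rack: Dark steel plate fixed to the bench, 290 (x -130 to +160) x 190 (y) x 10 mm thick. Origin: on the bench, under the middle berth's centre; z up. Berths at x = -64, 0, +64 run along y: gaps 36 wide between black teeth in two rows, y = -74 to -62 and 16 to 28, tops 30 above the bench; floor 10 above it. Hinge post at x -110, y 50, 67 tall. Blue latch head at x 127 to 153, y 21 to 75, up to 90 tall.
- berth: Yellow floor strip (32 x 165 mm, flat, cannot be felt) marking the empty berth, the yellow driver's place; which of the three berths it is varies. Origin: centre of the berth, on its floor, 10 mm above the bench; y along the berth, towards where the chucks point; z up. When home, driver_yellow's origin and axes coincide with these.
- driver_yellow: Loose yellow inline cordless screwdriver, 170 mm long, about 0.3 kg, lying on the bench. Flat-sided body 30 wide (x) x 34 high (z), from y = -85 to +35 mm; grey nose cone from y = 35 to 55, then a steel chuck of 18 mm diameter to y = +85, its axis 17 mm up. Origin: on its underside, mid length; y towards the chuck. Balance point and best grip, across the 30 mm width, at y = -20 mm.
- yellow_chuck (a point): Front end of the yellow driver's chuck: 85 mm along the driver's y from its origin, 17 mm above its underside.
- keeper (a joint): Keeper bar angle, rad: 0 shut (along the rack's +x, on its stop), grows opening to the rack's +y (anticlockwise from above), end 1.65. Aluminium bar 258 long, 16 wide, underside 50, top 64 mm above the bench, 6 over seated drivers. Stays where left (0.06 N m). A spring plunger resists by a few N from 0.07 to 0.035 rad, then snaps it shut. It clears all berths when opened to 1.3 or more.
- keeper_hinge (a point): Point on the keeper bar's vertical hinge axis, at rack x = -110, y = +50 mm, 50 mm above the bench.
- keeper_tab (a point): Centre of the red upright grip tab on the keeper bar, 150 mm from the hinge axis along the bar, 82 mm above the bench; 24 mm along the bar, 12 mm across it, standing 64 to 100 mm above the bench. Pinch it across the bar or push it sideways. Turns with the bar: its x points along the bar away from the hinge.
- lock_lever (a joint): Angle of the green lock lever about its level pivot on the latch head, rad: 0 lowered (level, lying across the bar's end towards the rack's +y), growing as it is raised; end 1.4. Stays where left (friction about 0.05 N m, about 1 N at the pad).
- lever_pivot (a point): Pivot of the lock lever, at rack x = +140, y = +28 mm, 80 mm above the bench; the pivot axis runs along the rack's x.
- lever_pad (a point): Centre of the thumb pad's upper face on the lock lever, 62 mm from the pivot (5 mm above the arm's mid-plane); pad 24 mm along the rack's x, 20 mm along the lever, 10 mm thick; the arm is 14 mm wide and 8 mm thick. When the lever is raised this face looks to the rack's -y; push it over and down.
- driver_blue: Blue driver already in a berth; must stay there. Same shape and size as driver_yellow (see there) and, like it, lying with its chuck towards the rack's +y.
- driver_white: White driver already in a berth; must stay there. Same shape and size as driver_yellow (see there) and, like it, lying with its chuck towards the rack's +y.
- oil_bottle: Red bottle, upright, diameter 56, height 170 mm; loose bystander. Origin under its centre.
- spray_can: Blue spray can, upright, diameter 60, height 180 mm; loose bystander. Origin under its centre.
- battery: Black and yellow battery pack, 75 x 50 x 60 mm high; loose bystander. Origin under its centre.
- parts_tray: Low orange parts tray, 100 x 80 x 32 mm high; loose bystander, low enough for the bar to pass over. Origin under its centre.
- tape_roll: Blue roll lying flat, diameter 90, height 24 mm; loose bystander. Origin under its centre.
- wrench: Steel wrench lying flat, 170 mm long along its x; loose bystander. Origin under its middle.

How it is judged:
By the outcome, as a careful person would: the job done as asked, in the order asked, and still so for the second after the job is handed in, with the robot touching nothing.
It also fails if it takes over 72 s, if anything falls off the work surface, if the arm or the gripper's body presses on something with over 40 N, if the wrist force passes 120 N, or if a joint passes its speed limit or range.

## Robot

A 7-joint arm with a two-finger parallel gripper is mounted at the origin on the work surface. World frame = base frame: x ahead of the robot, y to its left, z up, the work surface at z = 0. Lengths are in m, angles in rad, forces in N, time in s.
With the tool pointing down it reaches from about 0.425 to 0.925 m from the base axis. Payload 6.8 kg.
Tool frame: the origin (TCP) lies midway between the tips of the shut fingers; the grasp point (between the pads) lies 19 mm behind it (bot.pinch_z is the distance from the TCP to the grasp point, in m); z points along the fingers, y is the line along which they close (so a half turn about z gives the same grasp; the last joint's range is limited). The gripper opens to 85 mm and grips with 20 to 120 N. Pads are 22 mm wide; open, the fingers measure 114 mm over their backs; the gripper's body (76 mm by 85 mm) begins 54 mm behind the grasp point. The pads swing forward as they close: fully open they stand 13 mm farther back than shut.
Start: joints at [1.187, 0.477, 0.022, 1.555, -0.011, 1.109, -0.083], TCP at [0.184, -0.65, 0.231] pointing down, gripper open.
Joint ranges: [-2.96, 2.96], [-0.34, 2.1], [-1.41, 1.46], [0.24, 2.44], [-1.37, 4.51], [0.17, 1.92], [-2.96, 2.96]. Speed limits (rad/s): [2.39, 2.39, 3.14, 3.14, 3.14, 3.14, 3.14].

## Interface

Orientations are given as a unit quaternion [w, x, y, z].
In Python, from station import bot, imaging gives the robot as it stands. The module is installed in compiled form; this text tells all that it offers.
- The arm moves only by the tool carry_out, never from a script. Its argument "targets" is a list of rows, each a list of 5 numbers: the shift along the tool's x, y, z in cm, then the turn about the tool's z in degrees, then the opening, from -1 (shut) to 1 (fully open). In form: [[x, y, z, yaw, gripper], ...]. A call has 1 to 12 rows; each row shifts and turns the commanded pose from where the row before left it, along the tool's axes as they then stand; what a row does not reach is not made up. A row lasts 1/10 s, in which the tool goes at most 50 mm and 8.59 degrees, less where a joint would pass 70% of its speed; a pose out of reach is approached as far as the arm can. A call is refused whole if a number of a shift passes 5 or a number of a turn 8.59, either way. A call with a gripper value outside its range is refused whole. The fingers move at their own pace and stop on an object; "force" is the grip in N (left out, the last holds). Time passes only in rows, so rows that do not move let the fingers close. It gives the time, the measured TCP pose, the force, the opening and the grip force at its end, in the units of the state.
- bot.get_obs(): the state, without advancing time (a new reading comes with each control period).
- imaging.read_camera(name): name is "scene" or "side" or "wrist"; returns the picture (480x640x3 uint8, red, green, blue); there is no depth.
- imaging.calibration(name): a dict with "fx", "fy", "cx", "cy" (pixels), "k1" (the pictures are not rectified: a ray, as slopes to the right and down, at radius r is drawn at 1 + k1 r^2 times it, then the intrinsics apply), "extrinsics" (4x4, takes a point from world to camera coordinates). Camera axes: x right, y up, looking along -z (the intrinsics and any distortion apply to the point x, -y, -z); pixel columns grow to the right and rows downward; lengths in m; the calibration is good to about 2 mm. A picture is of the moment at which its call begins: read the wrist's pose just before it. calibration takes no time and is no camera call; for the wrist camera it gives the pose at the moment of the call.
- bot.hand_in(): hands the job in; it is judged then, once.
The state is a dict: "t": time; "q": joint angles; "joint_vel": joint speeds; "joint_torque": joint torques, N m; "eef_pos": TCP position; "tool_rot": TCP orientation; "contact_force": force on the tool from outside, world axes, zero at the start; "torque": the same for the moment, N m; "gripper_width": opening from 0.0 (shut) to 1.0 (fully open); "grasp_force": force on a finger pad.
Only numpy, scipy, OpenCV 4.12 (cv2) and the standard library are available. Lean on these libraries where they do the work, as an engineer would, in place of code of your own. Each camera call takes 0.05 s, during which the arm holds its last target. There are 200 camera calls.

## Working session

There is one attempt and no reset: what is moved stays moved. The work goes in short steps, Python scripts to look and compute and a tool call to move; the robot and the scene stay as the last step left them, time stands still between calls to the robot, and variables do not carry over. Pictures are saved under pics/ and viewed, at most 10 in all, crops included, and the job is handed in when it is done.

Besides the shell and the picture viewer there is one more tool, called by a JSON object that holds its "fn" and its "kwargs", one argument or row to a line. carry_out: Moves the arm, as the interface text tells. Its arguments: {"type":"object","properties":{"targets":{"type":"array"},"force":{"type":"number"}},"required":["targets"]}

```bash
mkdir -p pics; cat > h.py <<'E'
import numpy as np, cv2
from station import bot, imaging
def cam(n):
    c=imaging.calibration(n); im=imaging.read_camera(n); return c,im
def ray(c,uv):
    x=(uv[0]-c["cx"])/c["fx"]; y=(uv[1]-c["cy"])/c["fy"]
    a=b=None; sx,sy=x,y
    for _ in range(20):
        k=1+c["k1"]*(sx*sx+sy*sy); sx,sy=x/k,y/k
    E=np.array(c["extrinsics"]); R,t=E[:3,:3],E[:3,3]
    return -R.T@t, R.T@np.array([sx,-sy,-1.])
def onz(c,uv,z):
    o,d=ray(c,uv); return o+d*(z-o[2])/d[2]
def proj(c,p):
    E=np.array(c["extrinsics"]); q=E[:3,:3]@np.array(p)+E[:3,3]
    x,y=q[0]/-q[2],-q[1]/-q[2]; k=1+c["k1"]*(x*x+y*y)
    return np.array([c["fx"]*x*k+c["cx"],c["fy"]*y*k+c["cy"]])
E
python3 - <<'E'
from h import *
for n in("scene","side"):
    c,im=cam(n); cv2.imwrite(f"pics/{n}0.png",im[...,::-1]); np.save(f"{n}0.npy",im)
    E=np.array(c["extrinsics"]); print(n,c["fx"],c["k1"],-E[:3,:3].T@E[:3,3])
o=bot.get_obs();print(o["t"],o["tool_rot"],o["eef_pos"],bot.pinch_z)
E
```

```text
scene 554.8927592199433 -0.11708674270449754 [1.1799545  0.6681705  0.80570399]
side 535.237371553749 -0.09290972173312452 [0.44308384 1.04158012 0.80598252]
0.1 [-8.24218024e-04  9.90502738e-01  1.37490437e-01 -1.61019158e-04] [ 0.18369091 -0.64895585  0.23041294] 0.0187
```

View pics/scene0.png

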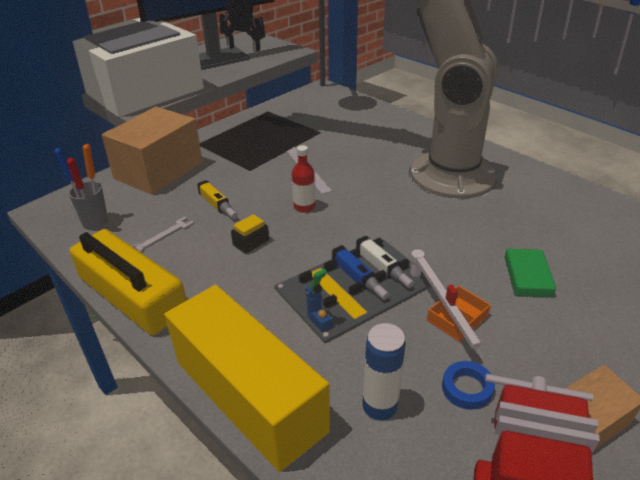

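View pics/side0.png

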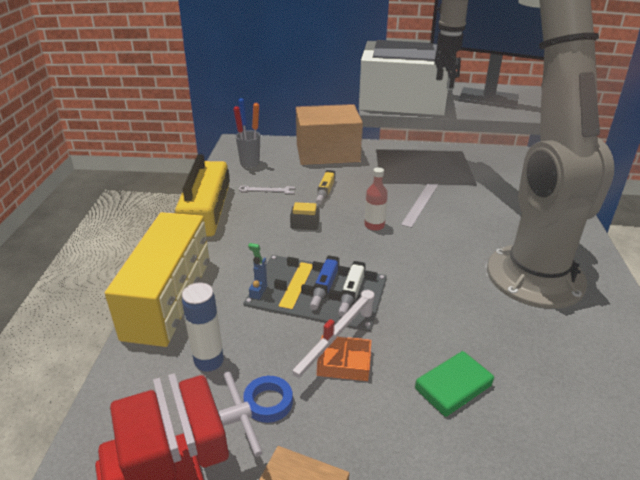

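The scene view shows the empty yellow berth (338,292) on the latch side, with the keeper bar open from (418,258) to (475,340). The raised green lever is at (317,278), and the yellow driver at (217,200) has its chuck towards the battery (250,232). The side view agrees: driver at (325,188), strip at (296,285), red tab at (329,328).

```bash
cat >> h.py <<'E'
def comps(im,lo,hi,box,amin=15):
    hsv=cv2.cvtColor(im,cv2.COLOR_RGB2HSV); m=cv2.inRange(hsv,np.array(lo),np.array(hi))
    z=np.zeros_like(m); x0,y0,x1,y1=box; z[y0:y1,x0:x1]=m[y0:y1,x0:x1]
    n,l,s,ce=cv2.connectedComponentsWithStats(z)
    return [(s[i],ce[i],cv2.minAreaRect(np.argwhere(l==i)[:,::-1].astype(np.float32))) for i in range(1,n) if s[i][4]>=amin]
E
python3 - <<'E'
from h import *
np.set_printoptions(precision=4,suppress=True)
B={"scene":dict(strip=(300,255,375,325),drv=(190,175,240,225),tab=(440,280,465,310),green=(300,262,335,300)),
"side":dict(strip=(275,255,318,312),drv=(310,165,340,210),tab=(318,315,340,345),green=(245,238,268,270))}
H=dict(strip=((18,110,90),(35,255,255)),drv=((18,110,80),(35,255,255)),tab=((0,140,60),(8,255,255)),green=((40,100,40),(85,255,255)))
for n in B:
    im=np.load(n+"0.npy"); c=imaging.calibration(n)
    for k,b in B[n].items():
        for s,ce,r in comps(im,*H[k],b): 
            print(n,k,s[4],ce,np.round(cv2.boxPoints(r),1).tolist()); 
            if k=="strip": print([onz(c,p,.01)[:2] for p in cv2.boxPoints(r)],onz(c,ce,.01))
            if k=="drv": print([onz(c,p,.03)[:2] for p in cv2.boxPoints(r)],onz(c,ce,.03))
    a=im[150:350,180:500] if n=="scene" else im[160:360,200:440]
    cv2.imwrite(f"pics/{n}z.png",cv2.resize(a,None,fx=2.5,fy=2.5,interpolation=cv2.INTER_CUBIC)[...,::-1])
E
```

```text
scene strip 35 [315.2857 271.1429] [[309.5, 273.5], [318.0, 265.0], [321.0, 268.0], [312.5, 276.5]]
[array([0.5717, 0.0163]), array([0.5393, 0.0098]), array([0.5418, 0.0215]), array([0.574 , 0.0278])] [0.5577 0.0199 0.01  ]
scene strip 759 [342.0422 296.8511] [[316.5, 282.70001220703125], [326.5, 272.29998779296875], [367.29998779296875, 311.70001220703125], [357.20001220703125, 322.1000061035156]]
[array([0.5818, 0.0477]), array([0.5435, 0.04  ]), array([0.5721, 0.181 ]), array([0.607 , 0.1853])] [0.5758 0.1158 0.01  ]
scene strip 34 [322.0294 313.4118] [[319.0, 311.0], [325.0, 311.0], [325.0, 316.0], [319.0, 316.0]]
[array([0.6372, 0.1102]), array([0.6289, 0.1188]), array([0.6387, 0.1284]), array([0.647 , 0.1199])] [0.6378 0.1192 0.01  ]
scene drv 343 [210.519  193.7843] [[195.5, 189.8000030517578], [205.89999389648438, 178.6999969482422], [226.89999389648438, 198.39999389648438], [216.5, 209.5]]
[array([ 0.5646, -0.4106]), array([ 0.514, -0.435]), array([ 0.5328, -0.3191]), array([ 0.5803, -0.299 ])] [ 0.5488 -0.3667  0.03  ]
scene tab 160 [451.6    294.2188] [[444.8999938964844, 
[... 756 characters left out ...]
578], [335.1000061035156, 173.39999389648438], [327.5, 189.89999389648438]]
[array([ 0.5548, -0.335 ]), array([ 0.5399, -0.441 ]), array([ 0.5109, -0.4165]), array([ 0.527 , -0.3131])] [ 0.5332 -0.3787  0.03  ]
side drv 41 [312.439  206.0732] [[310.0, 203.0], [315.0, 203.0], [315.0, 209.0], [310.0, 209.0]]
[array([ 0.5706, -0.2355]), array([ 0.5567, -0.2367]), array([ 0.5539, -0.2051]), array([ 0.5675, -0.2038])] [ 0.5623 -0.2197  0.03  ]
side tab 70 [328.1714 326.0286] [[320.8999938964844, 336.1000061035156], [326.3999938964844, 318.29998779296875], [333.5, 320.5], [328.0, 338.29998779296875]]
side green 31 [253.2581 245.4194] [[249.0, 247.0], [249.0, 244.0], [258.0, 244.0], [258.0, 247.0]]
```

View pics/scenez.png

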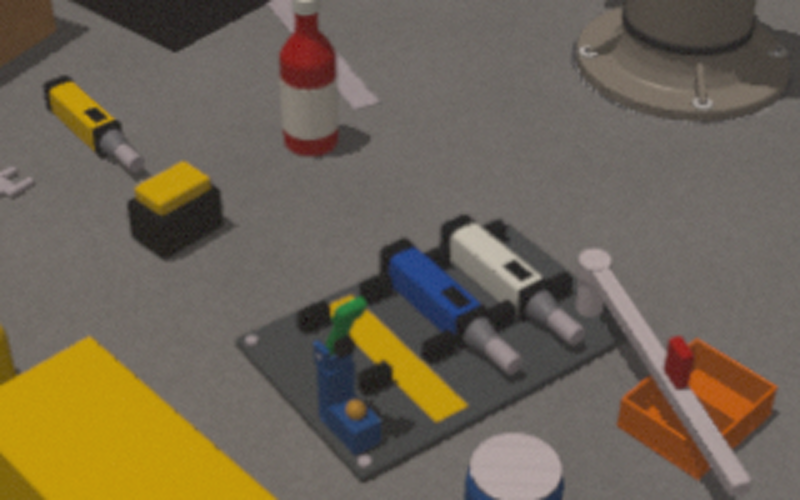

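View pics/sidez.png

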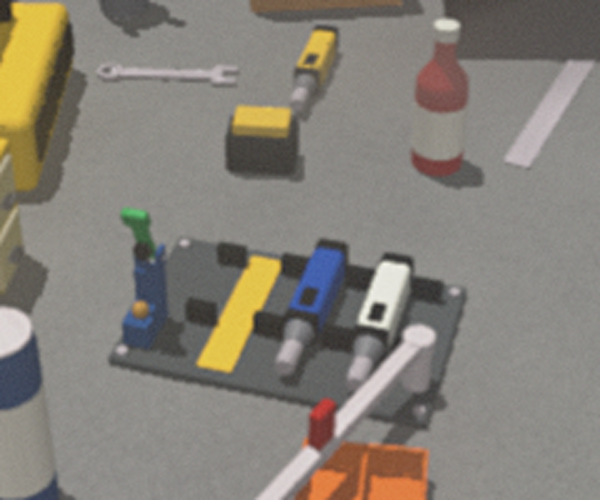

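```bash
python3 - <<'E'
from h import *
np.set_printoptions(precision=4,suppress=True)
C={n:imaging.calibration(n) for n in("scene","side")}
S=lambda u,v:(u/2.5+180,v/2.5+150); D=lambda u,v:(u/2.5+200,v/2.5+160)
def tri(a,b):
    (o1,d1),(o2,d2)=ray(C["scene"],a),ray(C["side"],b)
    t=np.linalg.lstsq(np.c_[d1,-d2],o2-o1,rcond=None)[0]; p,q=o1+d1*t[0],o2+d2*t[1]
    return (p+q)/2,np.linalg.norm(p-q)
pts=[("scene",S(238,342),(160,-95)),("scene",S(365,480),(160,95)),("scene",S(622,345),(-130,95)),("scene",S(508,222),(-130,-95)),
("side",D(110,360),(160,95)),("side",D(180,238),(160,-95)),("side",D(466,289),(-130,-95)),("side",D(428,425),(-130,95))]
W=np.array([onz(C[n],p,.009)[:2] for n,p,_ in pts]); R=np.array([r for *_,r in pts])/1000
w=W[:,0]+1j*W[:,1]; r=R[:,0]+1j*R[:,1]; wm,rm=w.mean(),r.mean()
k=np.sum((w-wm)*np.conj(r-rm)); k/=abs(k); t=wm-k*rm
print("rack",t,np.angle(k)); print((w-t)/k*1000-r*1000)
tab=tri((451.6,294.2),(328.2,326)); print("tab",tab)
h=tri(S(595,260),D(420,337)); print("hinge",h)
z=lambda p:p[0]+1j*p[1]
for q in(tab,h): print("in rack",(z(q[0])-t)/k*1000)
print("keeper",np.angle((z(tab[0])-t)/k-(-.11+.05j)))
print("pad",tri(S(353,308),D(133,216)), )
ct=tri(S(138,163),D(299,106)); bk=tri(S(60,83),D(326,31)); print("chuck",ct,"back",bk)
a=onz(C["scene"],S(138,163),.017);b=onz(C["side"],D(299,106),.017);print(a,b)
a=onz(C["scene"],S(60,83),.034);b=onz(C["side"],D(326,31),.034);print(a,b)
print("bottle",onz(C["scene"],S(312,140),0.01),"batt top",onz(C["scene"],S(172,183),.06))
E
```

```text
rack (0.5122532711148147+0.11353357772499403j) -0.20684667673204826
[-0.3838+5.6667j -3.6373+2.1201j 26.5223+0.7245j  1.5874+6.1503j
 -9.7793-2.63j   -5.1593-0.8348j -2.6413-4.7421j -6.5088-6.4548j]
tab (array([0.4842, 0.3087, 0.0864]), np.float64(0.007227171460982719))
hinge (array([0.4075, 0.1765, 0.0593]), np.float64(0.0024684238405578525))
in rack (-67.56684053821199+185.22275916336298j)
in rack (-115.40806602806393+40.13996540469845j)
keeper 1.2667258210291406
pad (array([0.6557, 0.1369, 0.141 ]), np.float64(0.0022251090826253548))
chuck (array([ 0.5469, -0.2716,  0.0103]), np.float64(0.0023333187824738414)) back (array([ 0.5263, -0.4275,  0.026 ]), np.float64(0.0018281934959464088))
[ 0.5533 -0.2619  0.017 ] [ 0.5458 -0.2626  0.017 ]
[ 0.5338 -0.4148  0.034 ] [ 0.5253 -0.4144  0.034 ]
bottle [ 0.4021 -0.1736  0.01  ] batt top [ 0.5856 -0.1641  0.06  ]
```

{"fn": "carry_out", "kwargs": {
  "targets": [
    [3.8, -1.7, 0, 0, 1],
    [3.8, -1.7, 0, 0, 1],
    [3.8, -1.7, 0, 0, 1],
    [3.8, -1.7, 0, 0, 1],
    [3.8, -1.7, 0, 0, 1],
    [3.8, -1.7, 0, 0, 1],
    [3.8, -1.7, 0, 0, 1],
    [3.8, -1.7, 0, 0, 1],
    [3.8, -1.7, 0, 0, 1],
    [3.8, -1.7, 0, 0, 1],
    [3.8, -1.7, 0, 0, 1]
  ]
}}

```text
t: 1.2
eef_pos: [0.536, -0.3544, 0.2309]
tool_rot: [-0.0, 0.991, 0.137, -0.0]
contact_force: [0.4, -0.4, -0.5]
gripper_width: 0.995
grasp_force: 0.0
```

{"fn": "carry_out", "kwargs": {
  "targets": [
    [0, 0, 0, -8.3, 1],
    [0, 0, 0, -8.3, 1],
    [0, 0, 0, -8.3, 1],
    [0, 0, 0, -8.3, 1],
    [0, 0, 0, -8.3, 1],
    [0, 0, 0, -8.3, 1],
    [0, 0, 0, -8.3, 1],
    [0, 0, 0, -8.3, 1],
    [0, 0, 0, 0, 1],
    [0, 0, 0, 0, 1]
  ]
}}

```text
t: 2.2
eef_pos: [0.5348, -0.3558, 0.2309]
tool_rot: [-0.0, 0.755, 0.656, -0.0]
contact_force: [-0.2, 0.2, -0.3]
gripper_width: 1.002
grasp_force: 0.0
```

```bash
cat >> h.py <<'E'
from scipy.spatial.transform import Rotation as Ro
def go(x,y,z,yx):
    "shift in cm along the tool axes (before turning) and turn in deg to reach TCP x,y,z with tool x at world angle yx (deg)"
    o=bot.get_obs(); q=o["tool_rot"]; M=Ro.from_quat([q[1],q[2],q[3],q[0]]).as_matrix()
    a=np.degrees(np.arctan2(M[1,0],M[0,0])); t=(a-yx+180)%360-180
    print("shift",np.round(M.T@(np.array([x,y,z])-o["eef_pos"])*100,2),"turn",round(t,2),"now yaw",round(a,2),np.round(o["eef_pos"],4),"t",o["t"])
E
python3 - <<'E'
from h import *
np.set_printoptions(precision=4,suppress=True)
go(.536,-.358,.23,82.4); o=bot.get_obs(); print(o["q"])
c,im=cam("wrist"); cv2.imwrite("pics/w1.png",im[...,::-1]); np.save("w1.npy",im)
E=np.array(c["extrinsics"]);print(c["fx"],c["k1"],-E[:3,:3].T@E[:3,3],E[:3,:3]); np.save("w1c.npy",c,allow_pickle=True)
E
```

```text
shift [-0.2   0.15  0.09] turn -0.43 now yaw 81.97 [ 0.5348 -0.3558  0.2309] t 2.2
[ 0.7456  0.4486 -0.3499  1.6186  0.1669  1.1046  0.2121]
404.58884820908185 0.018958550736547893 [ 0.5457 -0.283   0.3734] [[ 0.9903 -0.1388 -0.0002]
 [ 0.1328  0.9478 -0.2899]
 [ 0.0404  0.2871  0.9571]]
```

View pics/w1.png

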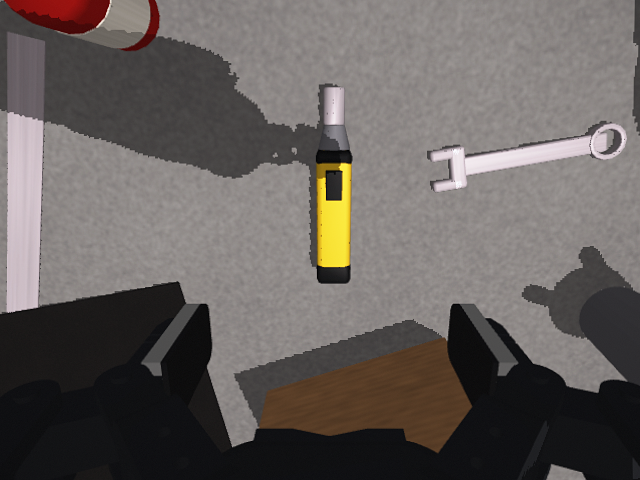

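The wrist view shows the driver upright in the picture: chuck tip (333,88), nose (333,140), body back edge (333,282). The body spans columns 317–351 and nothing is near the grip.

```bash
python3 - <<'E'
from h import *
np.set_printoptions(precision=4,suppress=True)
im=np.load("w1.npy"); c=np.load("w1c.npy",allow_pickle=True).item()
for s,ce,r in comps(im,(18,110,60),(35,255,255),(290,130,370,300),200): print(s,ce)
hsv=cv2.cvtColor(im,cv2.COLOR_RGB2HSV); m=cv2.inRange(hsv,np.array((18,110,60)),np.array((35,255,255)))
C=[]
for v in range(210,262,4):
    u=np.where(m[v,290:370])[0]+290; a,b=onz(c,(u[0],v),.034),onz(c,(u[-1]+1,v),.034); C.append((a+b)/2); 
    if v%20==10: print(v,np.linalg.norm(a-b),C[-1])
C=np.array(C); p=np.polyfit(C[:,1],C[:,0],1); print("body axis deg",np.degrees(np.arctan2(1,p[0])))
g=cv2.cvtColor(im,cv2.COLOR_RGB2GRAY)
print(g[80:96,333],g[100,318:350],g[276:290,340])
print("chuck",onz(c,(333.5,86.5),.017),"back",onz(c,(333.5,283.5),.034),"nose",onz(c,(333,150),.034))
E
```

```text
[ 316  162   36  106 3121] [333.3169 218.1737]
210 0.030150603528810237 [ 0.5379 -0.3645  0.034 ]
230 0.029728433282996847 [ 0.5359 -0.3824  0.034 ]
250 0.029290780055350962 [ 0.5329 -0.4006  0.034 ]
body axis deg 81.6702185415056
[139 143 145 148 151 110  66 156 199 203 203 204 204 205 206 207] [126  62  68  71  70  75 103 128 144 159 171 181 189 196 195 175 222 215
 211 213 210 199 188 183 175 166 125 135 136 138 141 137] [ 33  31  28  28  27  24  21  67 146 138 138 139 140 142]
chuck [ 0.5517 -0.2647  0.017 ] back [ 0.5285 -0.4326  0.034 ] nose [ 0.5443 -0.3141  0.034 ]
```

```bash
python3 -c "
from h import *
go(.5374,-.3685,.004,81.9)"
```

```text
shift [-1.23  0.43 22.7 ] turn 0.09 now yaw 81.99 [ 0.5349 -0.3558  0.231 ] t 2.25
```

{"fn": "carry_out", "kwargs": {
  "targets": [
    [-0.6, 0.2, 3.5, 0, 1],
    [-0.6, 0.2, 3.5, 0, 1],
    [0, 0, 3.5, 0, 0.6],
    [0, 0, 3.5, 0, 0.6],
    [0, 0, 3, 0, 0.6],
    [0, 0, 2, 0, 0.6],
    [0, 0, 1.5, 0, 0.6],
    [0, 0, 1.2, 0, 0.6],
    [0, 0, 1, 0, 0.6],
    [0, 0, 0, 0, 0.6]
  ]
}}

```text
t: 3.25
eef_pos: [0.537, -0.3679, 0.0034]
tool_rot: [-0.001, 0.754, 0.657, -0.0]
contact_force: [-0.4, -1.5, -0.6]
gripper_width: 0.802
grasp_force: 0.0
```

{"fn": "carry_out", "kwargs": {
  "targets": [
    [0, 0, 0, 0, -0.1],
    [0, 0, 0, 0, -0.5],
    [0, 0, 0, 0, -0.7],
    [0, 0, 0, 0, -0.7],
    [0, 0, 0, 0, -0.7],
    [0, 0, 0, 0, -0.7]
  ],
  "force": 50
}}

```text
t: 3.85
eef_pos: [0.538, -0.3686, 0.0054]
tool_rot: [0.001, 0.754, 0.657, 0.0]
contact_force: [-1.5, 1.1, 5.7]
gripper_width: 0.342
grasp_force: 51.9
```

{"fn": "carry_out", "kwargs": {
  "targets": [
    [0, 0, -0.5, 0, -0.7],
    [0, 0, -1, 0, -0.7],
    [0, 0, -2, 0, -0.7],
    [0, 0, -3, 0, -0.7],
    [0, 0, -4, 0, -0.7],
    [0, 0, -4, 0, -0.7],
    [0, 0, -4, 0, -0.7],
    [0, 0, -4, 0, -0.7],
    [0, 0, -2, 0, -0.7]
  ]
}}

```text
t: 4.75
eef_pos: [0.5386, -0.3685, 0.2541]
tool_rot: [0.003, 0.754, 0.657, 0.001]
contact_force: [0.5, 0.1, -3.2]
gripper_width: 0.34
grasp_force: 50.9
```

{"fn": "carry_out", "kwargs": {
  "targets": [
    [2, -0.2, 0, 0, -0.7],
    [3.6, -0.4, 0, 0, -0.7],
    [3.6, -0.4, 0, 0, -0.7],
    [4, -0.4, 0, 0, -0.7],
    [4, -0.4, 0, 0, -0.7],
    [4, -0.4, 0, 0, -0.7],
    [4, -0.4, 0, 0, -0.7],
    [4, -0.4, 0, 0, -0.7],
    [4, -0.5, 0, 0, -0.7],
    [4, -0.5, 0, 0, -0.7],
    [3.5, -0.5, 0, 0, -0.7],
    [2, -0.5, 0, 3.8, -0.7]
  ]
}}

```text
t: 5.95
eef_pos: [0.5441, 0.0662, 0.2487]
tool_rot: [-0.001, 0.774, 0.634, -0.0]
contact_force: [0.2, 0.0, -3.2]
gripper_width: 0.34
grasp_force: 50.8
```

{"fn": "carry_out", "kwargs": {
  "targets": [
    [0, 0, 0, 0, -0.7],
    [0, 0, 0, 0, -0.7]
  ]
}}

```text
t: 6.15
eef_pos: [0.5447, 0.0622, 0.2486]
tool_rot: [-0.0, 0.774, 0.633, -0.001]
contact_force: [-0.0, -1.5, -2.5]
gripper_width: 0.342
grasp_force: 50.8
```

```bash
python3 - <<'E'
from h import *
np.set_printoptions(precision=4,suppress=True)
go(.571,.081,.25,78.15)
c,im=cam("wrist"); cv2.imwrite("pics/w2.png",im[...,::-1]); np.save("w2.npy",im); np.save("w2c.npy",c,allow_pickle=True)
E
```

```text
shift [ 2.36  2.21 -0.15] turn 0.39 now yaw 78.54 [0.5447 0.0622 0.2486] t 6.15
```

View pics/w2.png

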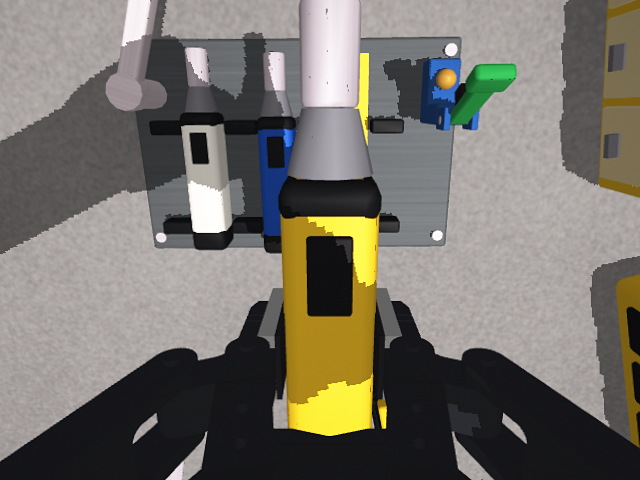

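The wrist view from above the rack shows plate corners at (156,248), (446,246) and (462,38). White and blue sit at (205,160) and (272,150), with the hinge top at (123,92). The lever pad is at (495,72), and the held yellow driver is aligned down the middle.

```bash
python3 - <<'E'
from h import *
np.set_printoptions(precision=4,suppress=True)
im=np.load("w2.npy"); c=np.load("w2c.npy",allow_pickle=True).item()
P=[((156,248),(160-290,-95)),((446.5,246),(160,-95)),((461.5,38),(160,95))]
def fit(P,z):
    W=np.array([onz(c,p,z)[:2] for p,_ in P]); R=np.array([r for _,r in P])/1000
    w=W@[1,1j]; r=R@[1,1j]; wm,rm=w.mean(),r.mean(); k=np.sum((w-wm)*np.conj(r-rm)); k/=abs(k); t=wm-k*rm
    return t,k,(w-t)/k*1000-r*1000
t,k,e=fit(P,.010); print("rack",t,np.degrees(np.angle(k)),e)
inr=lambda p,z:(onz(c,p,z)[:2]@[1,1j]-t)/k*1000
for n,p,z in [("hingetop",(123,92),.067),("screwBL",(161,238),.011),("screwBR",(437,236),.011),("screwTR",(451,50),.011),
 ("toothR top L",(371,125),.030),("toothR R",(403,125),.03),("lowertooth R",(398,218),.03),("whiteback",(212,248),.044),("blue chuck",(274,53),.027),("white chuck",(196,48),.027),("padtop",(495,70),.14)]: print(n,inr(p,z))
g=[]
for name,lo,hi,b in(("white",(0,0,130),(180,60,255),(183,125,235,230)),("blue",(105,120,50),(130,255,255),(258,125,284,240))):
    for s,ce,r in comps(im,lo,hi,b,200): print(name,s,ce,inr(ce,.044),[inr(q,.044) for q in cv2.boxPoints(r)])
hsv=cv2.cvtColor(im,cv2.COLOR_RGB2HSV); m=cv2.inRange(hsv,np.array((18,110,50)),np.array((35,255,255)))
for v in (230,300,370):
    u=np.where(m[v,270:385])[0]+270; a,b=onz(c,(u[0],v),.278),onz(c,(u[-1]+1,v),.278); print(v,np.linalg.norm(a-b),(a+b)/2)
gr=cv2.cvtColor(im,cv2.COLOR_RGB2GRAY)
for v in(20,50,80): print(v,onz(c,(333 if v<0 else 330.5,v),.261)); print(gr[v,296:308],gr[v,350:368])
E
```

```text
rack (0.5087999016885123+0.10780208214096994j) -10.885335821638511 [ 1.7745+1.1596j -0.0045+0.7361j -1.77  -1.8957j]
hingetop (-110.07423519332438+49.69570236444468j)
screwBL (-121.5081844019404-83.17305533467362j)
screwBR (149.6192763553733-83.47356852589265j)
screwTR (149.80920252045757+83.75746481901821j)
toothR top L (80.72930312378642+23.15799911931447j)
toothR R (108.25110995834999+22.872704100706915j)
lowertooth R (107.37270760627337-59.816238379385844j)
whiteback (-62.3136100990844-82.727408404535j)
blue chuck (-0.2956486332725662+81.00037361224543j)
white chuck (-64.10648814949286+85.11081611481784j)
padtop (140.36989889250506+56.64201110026382j)
white [ 183  125   49  105 3746] [208.0515 181.212 ] (-60.00137335609554-21.94048714586404j) [np.complex128(-77.8210056685072+24.525026053277795j), np.complex128(-43.17374220163383+27.717918780957408j), np.complex128(-41.40641011136721-64.3600464945879j), np.complex128(-78.89375804056188-68.01932056482397j)]
blue [ 258  128   26  108 1795] [269.8813 183.9114] (-6.928386135269481-24.69577215985945j) [np.complex128(-14.309918390064464+22.05937082287685j), np.complex128(6.414412535800909+21.902043023422266j), np.complex128(2.4331898969983343-70.97350952473329j), np.complex128(-19.986212911132423-70.77830644912859j)]
230 0.0285274427704689 [0.5536 0.1017 0.278 ]
300 0.02855797567832425 [0.549  0.0798 0.278 ]
370 0.028231787099143493 [0.5441 0.0553 0.278 ]
20 [0.5652 0.1586 0.261 ]
[163 168 157 117 102 122 137 143 150 156 163 170] [219 217 213 209 208 206 206 202 185 163 140 166 176 173 173 170 170 172]
50 [0.5636 0.1509 0.261 ]
[116 116 117 109  96 116 136 149 154 161 169 175] [219 215 212 208 206 203 200 194 167 146 118 119 120 121 119 119 119 119]
80 [0.562  0.1428 0.261 ]
[115 117 116 113 102 109 136 154 162 169 174 178] [214 210 206 202 200 200 195 171 147 189 235 232 232 232 232 232 232 234]
```

```bash
python3 -c "
from h import *
go(.5677,.0761,.07,79.1)"
```

```text
shift [ 1.95  1.94 17.86] turn -0.67 now yaw 78.43 [0.545  0.0611 0.2486] t 6.2
```

{"fn": "carry_out", "kwargs": {
  "targets": [
    [1, 1, 1, -0.6, -0.7],
    [0.9, 0.9, 2, 0, -0.7],
    [0, 0, 3, 0, -0.7],
    [0, 0, 3, 0, -0.7],
    [0, 0, 3, 0, -0.7],
    [0, 0, 3, 0, -0.7],
    [0, 0, 2, 0, -0.7],
    [0, 0, 0.8, 0, -0.7],
    [0, 0, 0, 0, -0.7],
    [0, 0, 0, 0, -0.7],
    [0, 0, 0, 0, -0.7]
  ]
}}

```text
t: 7.3
eef_pos: [0.5693, 0.0765, 0.0727]
tool_rot: [0.001, 0.772, 0.636, 0.001]
contact_force: [0.5, -0.4, -3.1]
gripper_width: 0.341
grasp_force: 50.7
```

```bash
python3 - <<'E'
from h import *
go(.5677,.0761,.016,79.1)
c,im=cam("wrist"); cv2.imwrite("pics/w3.png",im[...,::-1]); np.save("w3.npy",im); np.save("w3c.npy",c,allow_pickle=True)
E
```

```text
shift [-0.08 -0.16  5.67] turn -0.12 now yaw 78.98 [0.5693 0.0765 0.0727] t 7.3
```

View pics/w3.png

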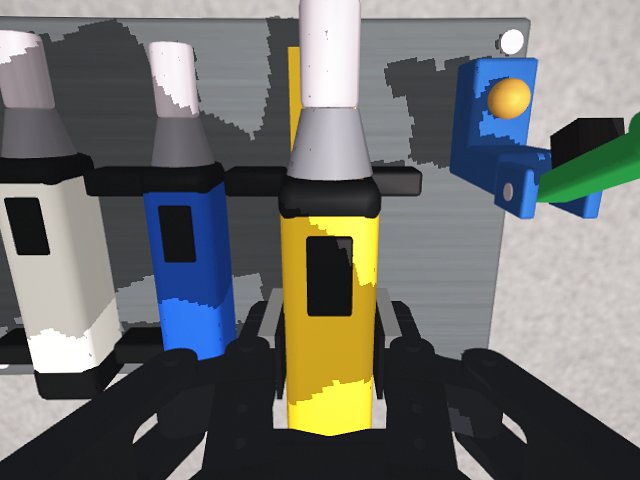

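The closer view has the driver centred over the berth. The front tooth row's ends are visible at (224,180) and (421,180), and I'll use these to check the lateral alignment.

```bash
python3 - <<'E'
from h import *
np.set_printoptions(precision=2,suppress=True,linewidth=200)
im=np.load("w3.npy"); c=np.load("w3c.npy",allow_pickle=True).item()
t=.5088+.1078j; k=np.exp(-1j*np.radians(10.9))
inr=lambda p,z:(onz(c,p,z)[:2]@[1,1j]-t)/k*1000
g=cv2.cvtColor(im,cv2.COLOR_RGB2GRAY).astype(int)
print(g[178,216:240],g[178,405:428])
for u in(84,144,225,421): print(u,inr((u,178),.03))
for n,p,z in [("yel body top @215",(329.5,215),.102),("yel @300",(329.5,300),.102),("chuck",(331,60),.085),("chuck",(331,100),.085),("bluebody L",(150,250),.044),("blue R",(232,250),.044),("blue back",(200,357),.044),("screw",(511,42),.011),("blue chuck tip",(170,43),.027)]: print(n,inr(p,z))
E
```

```text
[15 15 16 14 16 14 15 16 18 21 22 21 21 20 22 22 21 23 21 22 21 22 22 21] [ 74  75  74  75  75  74  75  75  76  75  75  75  76  75  65  45  36 111 142 139 138 137 139]
84 (-45.580737246972866+24.847159203549772j)
144 (-18.5315950992754+24.876384477296224j)
225 (18.31724284752462+24.88393832290602j)
421 (108.1836274929362+24.74389590400101j)
yel body top @215 (65.96950901050927+25.60987750227989j)
yel @300 (65.9408243470459-1.325099084647292j)
chuck (66.51378918550135+68.67075061007668j)
chuck (66.5145823242979+57.44660901369043j)
bluebody L (-13.82603522782337-5.0572811476902375j)
blue R (22.556357151617455-5.1555699454911155j)
blue back (3.300555354994465-59.9536946895031j)
screw (149.550193581352+84.05273300886098j)
blue chuck tip (-1.1060951214632149+81.52296378100955j)
```

{"fn": "carry_out", "kwargs": {
  "targets": [
    [-0.1, -0.2, 1, 0, -0.7],
    [0, 0, 1.5, 0, -0.7],
    [0, 0, 1.2, 0, -0.7],
    [0, 0, 0.8, 0, -0.7],
    [0, 0, 0.3, 0, -0.7],
    [0, 0, 0, 0, -0.7]
  ]
}}

```text
t: 7.95
eef_pos: [0.5657, 0.076, 0.0225]
tool_rot: [-0.0, 0.772, 0.636, -0.001]
contact_force: [-0.3, 0.8, -3.5]
gripper_width: 0.342
grasp_force: 50.7
```

{"fn": "carry_out", "kwargs": {
  "targets": [
    [0, 0, 0.2, 0, -0.7],
    [0, 0, 0.2, 0, -0.7],
    [0, 0, 0.2, 0, -0.7],
    [0, 0, 0, 0, -0.7]
  ]
}}

```text
t: 8.35
eef_pos: [0.566, 0.0759, 0.0172]
tool_rot: [0.0, 0.772, 0.636, -0.0]
contact_force: [0.6, 0.2, -3.7]
gripper_width: 0.343
grasp_force: 50.7
```

{"fn": "carry_out", "kwargs": {
  "targets": [
    [0, 0.15, 0, 0, -0.7],
    [0, 0, 0.2, 0, -0.7],
    [0, 0, 0.1, 0, -0.7],
    [0, 0, 0, 0, -0.7],
    [0, 0, 0, 0, -0.7]
  ]
}}

```text
t: 8.85
eef_pos: [0.5681, 0.0757, 0.0154]
tool_rot: [0.001, 0.772, 0.636, 0.0]
contact_force: [-1.9, -1.2, 6.6]
gripper_width: 0.344
grasp_force: 52.1
```

{"fn": "carry_out", "kwargs": {
  "targets": [
    [0, 0, 0, 0, -0.2],
    [0, 0, 0, 0, -0.1],
    [0, 0, 0, 0, 0],
    [0, 0, 0, 0, 0.05],
    [0, 0, 0, 0, 0.05]
  ]
}}

```text
t: 9.35
eef_pos: [0.5675, 0.0757, 0.0142]
tool_rot: [-0.0, 0.772, 0.636, -0.0]
contact_force: [-0.2, 0.6, 0.2]
gripper_width: 0.522
grasp_force: 0.0
```

{"fn": "carry_out", "kwargs": {
  "targets": [
    [0, 0, -0.5, 0, 0.05],
    [0, 0, -1, 0, 0.05],
    [0, 0, -2, 0, 0.05],
    [0, 0, -3, 0, 0.05],
    [0, 0, -4, 0, 0.05],
    [0, 0, -4, 0, 0.05],
    [0, 0, -4, 0, -0.5],
    [0, 0, -4, 0, -1],
    [0, 0, 0, 0, -1],
    [0, 0, 0, 0, -1]
  ]
}}

```text
t: 10.35
eef_pos: [0.5679, 0.0758, 0.241]
tool_rot: [0.001, 0.772, 0.636, 0.001]
contact_force: [-0.3, 0.2, -0.4]
gripper_width: 0.001
grasp_force: 0.0
```

```bash
python3 - <<'E'
from h import *
go(.484,.309,.25,79.1)
c,im=cam("wrist"); cv2.imwrite("pics/w4.png",im[...,::-1]); np.save("w4.npy",im); np.save("w4c.npy",c,allow_pickle=True)
E
```

```text
shift [ 21.29 -12.69  -0.93] turn -0.1 now yaw 79.0 [0.5679 0.0758 0.241 ] t 10.35
```

View pics/w4.png

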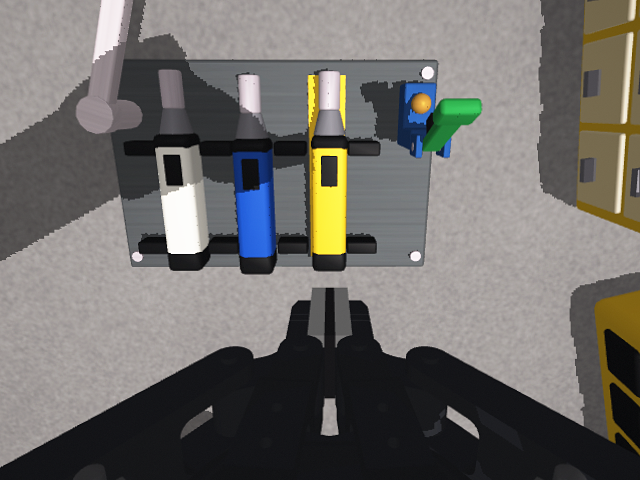

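Yellow lies in its berth in line with the others: chuck tips at (170,69), (248,73) and (330,71), with its back edge level with theirs. Next is the keeper tab.

{"fn": "carry_out", "kwargs": {
  "targets": [
    [3, -1.8, 0, 0, 0],
    [3, -1.8, 0, 0, 0],
    [3, -1.8, 0, 0, 0],
    [3, -1.8, 0, 0, 0],
    [3, -1.8, 0, 0, 0],
    [3, -1.8, 0, 0, 0],
    [3, -1.8, 0, 0, 0],
    [0, 0, 0, 6, 0],
    [0, 0, 0, 6, 0],
    [0, 0, 0, 6, 0],
    [0, 0, 0, 0, 0],
    [0, 0, 0, 0, 0]
  ]
}}

```text
t: 11.6
eef_pos: [0.4833, 0.3055, 0.2382]
tool_rot: [0.0, 0.861, 0.509, -0.001]
contact_force: [-0.4, -1.0, -0.7]
gripper_width: 0.499
grasp_force: 0.0
```

```bash
python3 - <<'E'
from h import *
np.set_printoptions(precision=2,suppress=True)
print(bot.get_obs()["q"])
t=.5088+.1078j; k=np.exp(-1j*np.radians(10.9))
c,im=cam("wrist"); np.save("w5.npy",im)
hsv=cv2.cvtColor(im,cv2.COLOR_RGB2HSV); m=cv2.inRange(hsv,np.array((0,140,40)),np.array((8,255,255)))
for s,ce,r in comps(im,(0,140,40),(8,255,255),(0,0,640,480),60):
    print(s,ce,np.round(cv2.boxPoints(r)).tolist())
    for z in(.1,):
        w=onz(c,ce,z)[:2]@[1,1j]; q=(w-t)/k*1000; print(z,w,q,"from hinge",abs(q-(-110+50j)),np.angle(q-(-110+50j)))
s=cam("scene"); print("can",onz(s[0],(380,408),0.0))
cv2.imwrite("pics/w5.png",im[...,::-1])
go(.484,.309,.2,60.7)
E
```

```text
[-0.22  0.36 -0.56  1.77  0.21  1.08 -1.36]
[318 190  16  39 569] [325.08 209.11] [[318.0, 190.0], [333.0, 190.0], [333.0, 228.0], [318.0, 228.0]]
0.1 (0.4843917900030557+0.312307566053765j) (-62.63930326554505+196.2025050168755j) from hinge 153.6821657460049 1.2575243435876953
can [0.72 0.34 0.  ]
shift [ 0.32 -0.13  3.87] turn 0.42 now yaw 61.12 [0.48 0.31 0.24] t 11.7
```

View pics/w5.png

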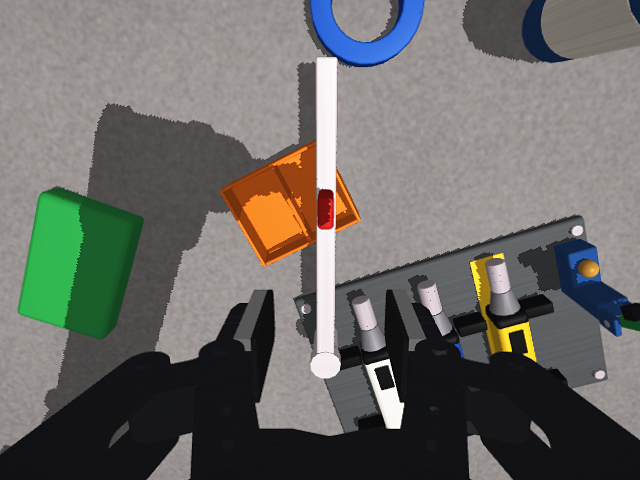

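Bar runs from hinge top (325,365) up to (327,60), with the tab at (325,209), aligned with the tool; keeper is at about 1.257 rad. Going down around the tab.

{"fn": "carry_out", "kwargs": {
  "targets": [
    [0.3, -0.2, 2, 0, 0],
    [0, 0, 3, 0, 0],
    [0, 0, 3.5, 0, 0],
    [0, 0, 3.5, 0, 0],
    [0, 0, 2.5, 0, 0],
    [0, 0, 1.5, 0, 0],
    [0, 0, 0.8, 0, -0.2],
    [0, 0, 0, 0, -0.35],
    [0, 0, 0, 0, -0.45],
    [0, 0, 0, 0, -0.45]
  ]
}}

```text
t: 12.7
eef_pos: [0.4844, 0.31, 0.0726]
tool_rot: [-0.0, 0.862, 0.508, 0.001]
contact_force: [-0.6, 0.6, -0.0]
gripper_width: 0.271
grasp_force: 0.0
```

```bash
python3 -c "
from h import *
go(.4826,.3091,.07,61.15)"
```

```text
shift [-0.17 -0.11  0.26] turn -0.15 now yaw 61.0 [0.4844 0.31   0.0726] t 12.7
```

{"fn": "carry_out", "kwargs": {
  "targets": [
    [-0.08, 0.8, 0, 3, -0.45],
    [-0.06, 1.31, 0, 5, -0.45],
    [-0.06, 1.31, 0, 5, -0.45],
    [-0.06, 1.31, 0, 5, -0.45],
    [-0.06, 1.31, 0, 5, -0.45],
    [-0.06, 1.31, 0, 5, -0.45],
    [-0.06, 1.31, 0, 5, -0.45],
    [-0.06, 1.31, 0, 5, -0.45],
    [-0.06, 1.31, 0, 5, -0.45],
    [-0.06, 1.31, 0, 5, -0.45],
    [-0.04, 0.8, 0, 3, -0.45],
    [0, 0, 0, 0, -0.45]
  ]
}}

```text
t: 13.9
eef_pos: [0.5592, 0.202, 0.0723]
tool_rot: [0.0, 0.996, 0.086, 0.001]
contact_force: [-0.6, -0.9, -0.1]
gripper_width: 0.273
grasp_force: 0.0
```

```bash
python3 -c "
from h import *
o=bot.get_obs();p=o['eef_pos'][0]+1j*o['eef_pos'][1]-(.41024+.1777j);print(abs(p),np.degrees(np.angle(p))+10.9,o['contact_force'],o['eef_pos'],o['q'])
go(.41024+.15*np.cos(np.radians(10.9)),.1777-.15*np.sin(np.radians(10.9)),.07,-10.9)"
```

```text
0.15093277613670641 20.150025007375337 [-0.62082836 -0.91449646 -0.05930367] [0.55921009 0.20196139 0.07230093] [-0.25776703  0.55025052 -0.2551951   1.86448912  0.19650247  0.74965947
 -2.01958273]
shift [-1.07  5.16  0.23] turn 20.77 now yaw 9.87 [0.5592 0.202  0.0723] t 13.9
```

{"fn": "carry_out", "kwargs": {
  "targets": [
    [-0.08, 1.05, 0, 4, -0.45],
    [-0.04, 1.05, 0, 4, -0.45],
    [-0.04, 1.05, 0, 4, -0.45],
    [-0.04, 1.05, 0, 4, -0.45],
    [0, 0.26, 0, 1, -0.45],
    [0, 0.26, 0, 1, -0.45],
    [0, 0.26, 0, 1, -0.45],
    [0, 0.26, 0, 1, -0.45],
    [0, 0, 0, 0, -0.45]
  ]
}}

```text
t: 14.8
eef_pos: [0.5582, 0.1539, 0.0718]
tool_rot: [-0.002, 0.996, -0.086, 0.001]
contact_force: [0.8, 5.1, 1.0]
gripper_width: 0.275
grasp_force: 2.6
```

```bash
cat > k.py <<'E'
from h import *
o=bot.get_obs();p=o['eef_pos'][0]+1j*o['eef_pos'][1]-(.41024+.1777j);print(abs(p),np.degrees(np.angle(p))+10.9,o['contact_force'],o['eef_pos'],o['q'][6])
go(.41024+.15*np.cos(np.radians(10.9)),.1777-.15*np.sin(np.radians(10.9)),.07,-10.9)
E
python3 k.py
```

```text
0.14986953037622042 1.7793272644232392 [0.75220668 5.09004729 1.02364504] [0.55821468 0.15394353 0.07177451] -2.2294754655232403
shift [0.01 0.47 0.18] turn 1.03 now yaw -9.87 [0.5582 0.1539 0.0718] t 14.8
```

{"fn": "carry_out", "kwargs": {
  "targets": [
    [0, 0.2, 0, 0.5, -0.45],
    [0, 0.2, 0, 0.5, -0.45],
    [0, 0.2, 0, 0, -0.45],
    [0, 0, 0, 0, -0.45]
  ]
}}

```text
t: 15.2
eef_pos: [0.5572, 0.1469, 0.0717]
tool_rot: [-0.001, 0.995, -0.095, 0.001]
contact_force: [0.5, 2.4, 0.8]
gripper_width: 0.271
grasp_force: 1.3
```

{"fn": "carry_out", "kwargs": {
  "targets": [
    [0, 0.2, 0, 0, -0.45],
    [0, 0.2, 0, 0, -0.45],
    [0, 0, 0, 0, -0.45]
  ]
}}

```text
t: 15.5
eef_pos: [0.5566, 0.1439, 0.0716]
tool_rot: [-0.002, 0.995, -0.095, 0.001]
contact_force: [2.7, 8.7, -2.0]
gripper_width: 0.277
grasp_force: 4.4
```

```bash
python3 k.py
```

```text
0.1502470770663999 -2.0830079589258794 [ 2.68934352  8.6670692  -1.99948762] [0.55664627 0.14394518 0.07161026] -2.228883098393685
shift [-0.01 -0.55  0.16] turn 0.0 now yaw -10.9 [0.5566 0.1439 0.0716] t 15.5
```

{"fn": "carry_out", "kwargs": {
  "targets": [
    [0, 0.2, 0, 0, -0.45],
    [0, 0.1, 0, 0, -0.45],
    [0, 0, 0, 0, -0.45]
  ]
}}

```text
t: 15.8
eef_pos: [0.5567, 0.1439, 0.0717]
tool_rot: [-0.004, 0.996, -0.094, 0.002]
contact_force: [5.2, 14.0, -5.5]
gripper_width: 0.275
grasp_force: 7.7
```

```bash
python3 k.py
```

```text
0.15031483848910002 -2.1119285177965548 [ 5.21951871 14.03728873 -5.49133784] [0.55669524 0.14385603 0.07169389] -2.2244571542256906
shift [-0.02 -0.55  0.17] turn 0.11 now yaw -10.79 [0.5567 0.1439 0.0717] t 15.8
```

{"fn": "carry_out", "kwargs": {
  "targets": [
    [0, -0.4, 0, 0, -0.45],
    [0, -0.4, 0, 0, -0.45],
    [0, 0, -1, 0, -0.45],
    [0, 0, -3, 0, -0.45],
    [0, 0, -4, 0, -0.45],
    [0, 0, -4, 0, -1],
    [0, 0, -3, 0, -1],
    [0, 0, 0, 0, -1]
  ]
}}

```text
t: 16.6
eef_pos: [0.5594, 0.1458, 0.2267]
tool_rot: [-0.001, 0.995, -0.097, 0.004]
contact_force: [-0.2, -0.3, 0.2]
gripper_width: 0.004
grasp_force: 0.0
```

```bash
python3 - <<'E'
from h import *
np.set_printoptions(precision=4,suppress=True)
print(bot.get_obs()["q"])
go(.6510,.1059,.22,-10.9)
t=.5088+.1078j; k=np.exp(-1j*np.radians(10.9))
c,im=cam("scene"); d,jm=cam("side"); np.save("s2.npy",im);np.save("d2.npy",jm)
G=((40,90,40),(85,255,255)); 
for n,cc,i,b in(("scene",c,im,(290,250,345,310)),("side",d,jm,(235,232,275,275))):
    for s,ce,r in comps(i,*G,b,8): print(n,s,ce,np.round(cv2.boxPoints(r),1).tolist())
a=np.hstack([cv2.resize(im[220:360,270:430],None,fx=2.5,fy=2.5,interpolation=cv2.INTER_CUBIC),cv2.resize(jm[220:360,230:390],None,fx=2.5,fy=2.5,interpolation=cv2.INTER_CUBIC)])
cv2.imwrite("pics/s2.png",a[...,::-1])
E
```

```text
[-0.2159  0.3269 -0.1839  1.7941  0.0706  1.0187 -2.191 ]
shift [9.75 2.15 0.74] turn -0.18 now yaw -11.08 [0.5594 0.1458 0.2267] t 16.6
scene [311 269  15  22 142] [317.4085 277.5211] [[306.0, 286.0], [319.3999938964844, 265.8999938964844], [326.5, 270.70001220703125], [313.20001220703125, 290.79998779296875]]
side [249 244  10   5  37] [253.4054 245.5676] [[249.0, 244.0], [258.0, 244.0], [258.0, 248.0], [249.0, 248.0]]
```

View pics/s2.png

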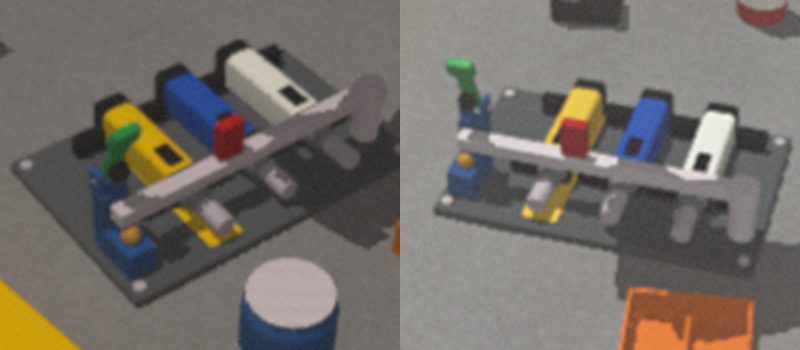

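The two crops show the bar shut across all three drivers, its end by the head at (120,213) left and (465,137) right. The green lever is still raised at (120,150) and (462,75). Going for the lever.

{"fn": "carry_out", "kwargs": {
  "targets": [
    [2.5, 0.55, 0, 0, -1],
    [2.5, 0.55, 0, 0, -1],
    [2.5, 0.55, 0, 0, -1],
    [2.3, 0.55, 0, 0.2, -1],
    [0, 0, 2.5, 0, -1],
    [0, 0, 2.5, 0, -1],
    [0, 0, 2, 0, -1],
    [0, 0, 1.5, 0, -1],
    [0, 0, 0, 0, -1]
  ]
}}

```text
t: 17.6
eef_pos: [0.6466, 0.1048, 0.1329]
tool_rot: [0.001, 0.995, -0.098, -0.003]
contact_force: [-0.5, -0.4, 0.6]
gripper_width: 0.001
grasp_force: 0.0
```

```bash
cat > l.py <<'E'
from h import *
o=bot.get_obs();t=.5088+.1078j; k=np.exp(-1j*np.radians(10.9))
print("rack mm",((o['eef_pos'][0]+1j*o['eef_pos'][1])-t)/k*1000,o['eef_pos'][2]*1000,o['contact_force'],o['t'])
E
python3 l.py
```

```text
rack mm (135.85684403153252+23.10340403538768j) 132.86030513246476 [-0.46686489 -0.3789933   0.60389787] 17.6
```

{"fn": "carry_out", "kwargs": {
  "targets": [
    [0.2, -0.5, 0, 0, -1],
    [0.2, -0.6, 0, 0, -1],
    [0, -0.6, 0, 0, -1],
    [0, -0.6, 0, 0, -1],
    [0, -0.5, 0, 0, -1],
    [0, -0.45, 0.43, 0, -1],
    [0, -0.45, 0.43, 0, -1],
    [0, -0.45, 0.43, 0, -1],
    [0, -0.45, 0.5, 0, -1],
    [0, -0.45, 0.5, 0, -1],
    [0, -0.45, 0.5, 0, -1],
    [0, 0, 0, 0, -1]
  ]
}}

```text
t: 18.8
eef_pos: [0.6628, 0.1598, 0.1072]
tool_rot: [0.0, 0.995, -0.097, -0.001]
contact_force: [0.5, 0.5, 0.3]
gripper_width: 0.001
grasp_force: 0.0
```

```bash
python3 l.py
```

```text
rack mm (141.43289905345188+80.16254038156586j) 107.17725137949184 [0.54287234 0.45713194 0.28186191] 18.8
```

{"fn": "carry_out", "kwargs": {
  "targets": [
    [0, -0.5, 0.5, 0, -1],
    [0, -0.5, 0.5, 0, -1],
    [0, -0.3, 0.4, 0, -1],
    [0, -0.1, 0.4, 0, -1],
    [0, 0, 0.3, 0, -1],
    [0, 0, 0, 0, -1]
  ]
}}

```text
t: 19.4
eef_pos: [0.666, 0.1726, 0.0868]
tool_rot: [0.0, 0.995, -0.098, -0.0]
contact_force: [0.2, 0.4, 0.4]
gripper_width: -0.001
grasp_force: 0.0
```

```bash
python3 l.py
```

```text
rack mm (142.07504828280048+93.32834177409043j) 86.83405295597743 [0.19238395 0.41175874 0.43990392] 19.4
```

Press gently to the stop.

{"fn": "carry_out", "kwargs": {
  "targets": [
    [0, 0, 0.2, 0, -1],
    [0, 0, 0.2, 0, -1],
    [0, 0, 0.2, 0, -1],
    [0, 0, 0, 0, -1]
  ]
}}

```text
t: 19.8
eef_pos: [0.6667, 0.1725, 0.0843]
tool_rot: [-0.0, 0.995, -0.098, 0.001]
contact_force: [-7.4, -1.6, 18.0]
gripper_width: -0.003
grasp_force: 8.6
```

```bash
python3 l.py
```

```text
rack mm (142.80992369588327+93.43468371445508j) 84.33566070221814 [-7.36212727 -1.55506501 17.96835192] 19.8
```

{"fn": "carry_out", "kwargs": {
  "targets": [
    [0, 0, -0.6, 0, -1],
    [0, 0, -1, 0, -1],
    [0, 0, -2, 0, -1],
    [0, 0, -3, 0, -1],
    [0, 0, -4, 0, -1],
    [0, 0, -4, 0, -1],
    [-3, 2, -1, 0, -1],
    [-3, 3, 0, 0, -1],
    [-3, 3, 0, 0, -1],
    [-2, 2, 0, 0, -1],
    [0, 0, 0, 0, -1],
    [0, 0, 0, 0, -1]
  ]
}}

```text
t: 21.0
eef_pos: [0.5391, 0.0956, 0.2381]
tool_rot: [-0.0, 0.995, -0.098, 0.001]
contact_force: [0.2, 0.6, -0.0]
gripper_width: 0.001
grasp_force: 0.0
```

```bash
python3 l.py; python3 - <<'E'
from h import *
np.set_printoptions(precision=1,suppress=True)
t=.5088+.1078j; k=np.exp(-1j*np.radians(10.9))
W=cam("wrist")
def R(c,p,z): return (onz(c,p,z)[:2]@[1,1j]-t)/k*1000
for n,lo,hi,z in(("green",(40,90,40),(85,255,255),.085),("tab",(0,140,40),(8,255,255),.1),("yellow",(18,110,50),(35,255,255),.044),("blue",(105,120,50),(130,255,255),.044)):
    for s,ce,r in comps(W[1],lo,hi,(0,0,640,480),80): print("wrist",n,s[4],ce,R(W[0],ce,z),[np.round(R(W[0],p,z)) for p in cv2.boxPoints(r)])
C={m:cam(m) for m in("scene","side")}
def rk(x,y,z): w=t+k*(x+1j*y)/1000; return (w.real,w.imag,z/1000)
for m,(c,im) in C.items():
    b=(290,250,370,320) if m=="scene" else (235,232,290,300)
    for s,ce,r in comps(im,(40,90,40),(85,255,255),b,5): print(m,"green",s,ce)
    print("pad expected if down",proj(c,rk(140,90,85)),"pivot",proj(c,rk(140,28,80)),"tab exp shut",proj(c,rk(40,50,90)))
    b=(350-30,250,400,310) if m=="scene" else (260,250,330,300)
    for s,ce,r in comps(im,(0,140,40),(8,255,255),b,10): print(m,"tab",ce)
E
```

```text
rack mm (32.0830722785641-6.209268918767515j) 238.1229110796569 [ 0.1881244   0.57295836 -0.04911888] 21.0
wrist green 2805 [218.1  61.1] (138.73658132083585+67.96706047089927j) [np.complex128(150+98j), np.complex128(150+28j), np.complex128(127+30j), np.complex128(127+101j)]
wrist tab 772 [253.5 205.5] (42.60321665742142+47.30200410897533j) [np.complex128(56+55j), np.complex128(57+39j), np.complex128(29+39j), np.complex128(28+56j)]
wrist tab 720 [619.7 276.6] (-12.757125798500889-221.3525978494697j) [np.complex128(-30-209j), np.complex128(10-217j), np.complex128(2-234j), np.complex128(-38-227j)]
wrist yellow 632 [635.6  91.9] (118.41588509950066-244.69858552782625j) [np.complex128(150-234j), np.complex128(150-240j), np.complex128(90-254j), np.complex128(90-247j)]
wrist yellow 123 [237.7 147.2] (78.56628122659119+68.06896260035847j) [np.complex128(82+74j), np.complex128(82+62j), np.complex128(75+62j), np.complex128(76+75j)]
wrist yellow 3843 [352.3 161.3] (66.75699851326296-25.542573415130718j) [np.complex128(83+24j), np.complex128(82-68j), np.complex128(50-70j), np.complex128(51+25j)
[... 603 characters left out ...]
28(136+63j), np.complex128(125+62j), np.complex128(124+72j)]
wrist blue 1706 [ 11.5 219.4] (18.467340075012103+264.2453863907043j) [np.complex128(55+265j), np.complex128(55+242j), np.complex128(-17+258j), np.complex128(-16+282j)]
wrist blue 3741 [354.  233.6] (4.442097278636434-27.721781358624646j) [np.complex128(21+21j), np.complex128(21-70j), np.complex128(-15-72j), np.complex128(-14+22j)]
scene green [311 288  28  28 297] [325.  302.2]
pad expected if down [331.4 305.8] pivot [312.6 288.7] tab exp shut [361.5 270.8]
scene tab [361.2 274.4]
side green [244 261  18  22 160] [252.7 272. ]
pad expected if down [248.4 276.8] pivot [258.9 261.8] tab exp shut [298.6 272. ]
side tab [299.9 269.9]
```

```bash
python3 -c "
from station import bot
print(bot.hand_in())"
```

```text
the job is handed in; nothing more can be done
None
```

The job is handed in at about 21 s: the yellow driver is in its berth with its chuck matching the others, the keeper bar is shut on its stop, and the green lever is folded flat over the bar's end, all confirmed by a last camera measurement (hand-in returned no verdict).

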